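# Index and clamp the stone-setting turntable

## Task

Turn the round notched plate on the green stand, pushing gently on the brass posts at its edge and never forcing it, until the spring pawl in the red block snaps into the plate's notch and stops it. Then swing the steel clamp arm over the plate's edge, fully to its stop and just as gently, and let go; leave the pawl in the notch, and leave the burr stand, the steel block and the jar where they are.

Things in the scene. Friction and masses are not known exactly. Their poses are not given: they have to be found in the camera images.
- stand: Green steel base, 36 mm high, fixed, turned up to 35 degrees. Origin on the turntable's axis at bench level; x points from the axis to the red pawl block, z up. Reaches x -85 to 120, y -100 to 100 mm. Red block: 32 x 36 mm, 52 mm above the bench, at x 74 to 106 mm. Clamp pivot post (62 mm high, clamp's eye 22 mm across) 90 mm from the axis at +120 degrees from x.
- plate: Aluminium disc 120 mm across, 14 mm thick, about 0.9 kg, captive in the stand with a little play; turns either way on the stand's axis (2 to 6 N at a post). Origin: centre of underside, 36 mm up; x points to the notch, z up. Three brass posts, 10 mm across, 50 to 72 mm above the bench, at 50 mm radius, 60, 180 and 300 degrees from x. Copper medallion (42 mm wide, 8 high) in the middle.
- notch (a point): Mouth of the plate's only notch, on its rim at the top face (60 mm from the centre, 50 mm above the bench): 10 mm wide, 8 mm deep, at the end of a red radial line. Starts 50 to 180 degrees from the mark, either way round.
- mark (a point): Where the notch should come, roughly: on the stand, 60 mm from the axis along its x, 50 mm above the bench, midway between two white lines. The red block is bolted through slots: the pawl's true centre line lies up to 4 mm to either side of the mark and is not measured, so find the notch by feel or by the pawl's movement.
- pawl (a joint): Travel (m) towards the axis of the brass spring pawl in the red block. Round nose 7 mm across, 38 to 48 mm above the bench. 0 to 0.003 while it rides on the rim; about 0.008 when snapped into the notch, where it has about 1 mm play and blocks the plate hard both ways. Spring about 3 N; works by itself, needs no handling.
- clamp (a joint): Angle (rad) of the steel clamp arm about its pivot: 0 open (the arm points 40 degrees from the stand's x), growing as it swings clockwise seen from above; 1.745 at its hard stop, pointing over the plate to the axis. Takes about 2 N at the knob and stays where left. Starts at 0 to 0.35.
- clamp_pivot (a point): Top of the clamp's pivot post on the hinge axis, 62 mm above the bench.
- clamp_knob (a point): Top centre of the upright, smooth, slippery black knob on the clamp arm: 12 mm across, 36 mm from the hinge axis, 60 to 86 mm above the bench; push it sideways. The arm is 13 mm wide, 52 to 60 mm above the bench, and ends 52 mm from the hinge axis.
- burr_stand: Bystander: blue block 75 x 50 x 32 mm with small steel burrs standing in it up to 58 mm high; origin under its centre.
- bench_block: Bystander: steel block 60 x 60 x 22 mm; origin under its centre.
- polish_jar: Bystander: small jar 48 mm across, 48 mm high, black lid; origin under its centre.
Not all that is in view belongs to the job. Of the things like the plate, leave any that is blue, pink or turquoise; of the rest the larger one is meant.

How it is judged:
On the way, in this order (a step that is already met when the one before it is completed fails the run):
1. the plate is turned until the pawl has snapped into its notch, the clamp still open (value of joint pawl above 0.006 m and horizontal distance between notch and mark below 0.009 m and value of joint clamp below 0.8 rad), for 0.2 s.
2. the clamp arm is swung over the plate to its stop (value of joint clamp above 1.6 rad), for 0.2 s.
At the end, for the whole second after the job is handed in: The pawl is more than 6 mm out, in the notch, and the notch lies within 9 mm of the mark; the plate is at rest; the clamp is beyond 1.6 rad (value of joint pawl above 0.006 m and horizontal distance between notch and mark below 0.009 m and value of joint clamp above 1.6 rad and angular speed of plate below 0.05 rad/s); the robot touches nothing.
It fails at once if the plate is pushed with more than 20 N (contact force between the fingers and plate above 20 N).
It fails at once if the robot pushes the stand or its clamp with more than 24 N (contact force between any of the fingers, the arm and stand above 24 N).
It fails at once if a bystander is moved by more than 15 mm (distance of any of burr_stand, bench_block, polish_jar from where it was at the start of the episode above 0.015 m).
It also fails if it takes over 54 s, if anything falls off the work surface, if the arm or the gripper's body presses on something with over 40 N, if the wrist force passes 120 N, or if a joint passes its speed limit or range.

## Robot

A 7-joint arm with a two-finger parallel gripper is mounted at the origin on the work surface. World frame = base frame: x ahead of the robot, y to its left, z up, the work surface at z = 0. Lengths are in m, angles in rad, forces in N, time in s.
With the tool pointing down it reaches from about 0.4 to 0.875 m from the base axis. Payload 19.3 kg.
Tool frame: the origin (TCP) lies at the very end of the fingers, on their centre line; the grasp point (between the pads) lies 19 mm behind it; z points along the fingers, y is the line along which they close (so a half turn about z gives the same grasp; the last joint's range is limited). The gripper opens to 85 mm and grips with 20 to 120 N. Pads are 22 mm wide; open, the fingers measure 114 mm over their backs; the gripper's body (76 mm by 85 mm) begins 54 mm behind the grasp point. The pads swing forward as they close: fully open they stand 13 mm farther back than shut.
Start: joints at [1.228, 0.521, -0.036, 1.599, 0.021, 1.021, -0.113], TCP at [0.168, -0.602, 0.231] pointing down, gripper open.
Joint ranges: [-2.91, 2.91], [-0.3, 2.13], [-1.5, 1.42], [0.17, 2.43], [-1.26, 4.41], [0.16, 1.93], [-2.52, 2.52]. Speed limits (rad/s): [1.89, 1.89, 2.39, 2.39, 3.01, 3.01, 3.01].

## Interface

Orientations are given as [roll, pitch, yaw] about the fixed x, y, z axes, in that order (R = Rz(yaw) Ry(pitch) Rx(roll)).
In Python, from workcell import bot gives the robot as it stands.
- The arm moves only by the shell command python3 -m crank 'ROWS' [FORCE]. ROWS is a JSON object of lists of equal length, an entry for each row: "travel": the shift along the world's x, y, z in cm, a list of three; "turn": the turn, a rotation vector about the world's x, y, z in degrees, a list of three; "gripper": the closure, from 0 (fully open) to 1 (shut). A call has exactly 5 rows; each row is the pose to reach, as a shift and turn from the pose commanded when the call began; what a row does not reach only later rows make up. A row lasts 1/10 s, in which the tool goes at most 50 mm and 8.59 degrees, less where a joint would pass 70% of its speed; a pose out of reach is approached as far as the arm can. A call with a gripper value outside its range is refused whole. The fingers move at their own pace and stop on an object; FORCE is the grip in N (left out, the last holds). Time passes only in rows, so rows that repeat a pose let the fingers close, or fill a call up. It gives the time, the measured TCP pose, the force, the opening and the grip force at its end, in the units of the state.
- bot.observe(): the state, without advancing time (a new reading comes with each control period).
- bot.grab_frame(name): name is "scene" or "top"; returns a dict with "pixels" (384x512x3 uint8, red, green, blue), "fx", "fy", "cx", "cy" (pixels), "extrinsics" (4x4, takes a point from world to camera coordinates). Camera axes: x right, y down, z forward; pixel columns grow to the right and rows downward; lengths in m; the calibration is good to about 2 mm. A picture is of the moment at which its call begins. There is no depth.
- bot.job_done(): hands the job in; it is judged then, once.
The state is a dict: "clock": time; "qpos": joint angles; "qd": joint speeds; "joint_efforts": joint torques, N m; "position": TCP position; "tool_rot": TCP orientation; "force": force on the tool from outside, world axes, zero at the start; "moment": the same for the moment, N m; "grip_width": finger opening in m; "finger_force": force on a finger pad.
Only numpy, scipy, OpenCV 4.12 (cv2) and the standard library are available. Lean on these libraries where they do the work, as an engineer would, in place of code of your own. Each camera call takes 0.05 s, during which the arm holds its last target. There are 200 camera calls.

## Working session

There is one attempt and no reset: what is moved stays moved. The work goes in short steps, Python scripts to look and compute and a shell command to move; the robot and the scene stay as the last step left them, time stands still between calls to the robot, and variables do not carry over. Pictures are saved under pics/ and viewed, at most 10 in all, crops included, and the job is handed in when it is done.

```bash
mkdir -p pics; cat > h.py <<'E'
import numpy as np,cv2
from workcell import bot
def snap(n,f):
    d=bot.grab_frame(n); cv2.imwrite('pics/'+f+'.png',cv2.cvtColor(d['pixels'],cv2.COLOR_RGB2BGR))
    np.savez('pics/'+f+'.npz',fx=d['fx'],fy=d['fy'],cx=d['cx'],cy=d['cy'],E=np.array(d['extrinsics'])); return d
def ray(f,u,v,z):
    d=np.load('pics/'+f+'.npz');E=d['E'];R=E[:3,:3];t=E[:3,3]
    c=-R.T@t; r=R.T@np.array([(u-d['cx'])/d['fx'],(v-d['cy'])/d['fy'],1]); return c+r*(z-c[2])/r[2]
def proj(f,p):
    d=np.load('pics/'+f+'.npz');E=d['E'];q=E[:3,:3]@np.array(p)+E[:3,3]
    return np.array([d['fx']*q[0]/q[2]+d['cx'],d['fy']*q[1]/q[2]+d['cy']])
E
python3 - <<'E'
from h import *
a=snap('scene','s0');b=snap('top','t0')
im=np.vstack([cv2.imread('pics/s0.png'),cv2.imread('pics/t0.png')])
for n in 's0','t0':
    cv2.imwrite('pics/%sb.png'%n,cv2.resize(cv2.imread('pics/%s.png'%n),(800,600),interpolation=cv2.INTER_CUBIC))
print(np.load('pics/t0.npz')['E'],a['fx'],b['fx'])
print(bot.observe())
E
```

```text
[[-0.00463555 -0.99986021  0.01606481  0.02866669]
 [-0.99540267  0.0030768  -0.09572908  0.54593044]
 [ 0.09566627 -0.01643471 -0.99527778  0.69349646]
 [ 0.          0.          0.          1.        ]] 435.6534544283881 367.35996675954215
{'clock': 0.1, 'qpos': array([ 1.22782634,  0.52196878, -0.0363091 ,  1.59995925,  0.02120909,
        1.0211165 , -0.1128025 ]), 'qd': array([ 1.18074967e-03, -2.76816009e-03,  2.67798301e-05, -1.09359674e-03,
       -1.30008424e-03, -3.16909997e-05,  2.32864464e-04]), 'joint_efforts': array([ 4.18112337e-03, -9.28489351e+01,  1.98433913e+00, -3.70533335e+01,
        1.81603868e-02,  5.37336178e-03,  3.66154518e-05]), 'position': array([ 0.16824349, -0.60160261,  0.23077159]), 'tool_rot': array([-3.14052996e+00,  9.25433416e-05,  2.72745559e-01]), 'force': array([ 0.07440277,  0.21680781, -0.047944  ]), 'moment': array([-0.02686429,  0.02134979, -0.01119199]), 'finger_force': 0.0, 'grip_width': 0.08535636001659737}
```

View pics/t0b.png

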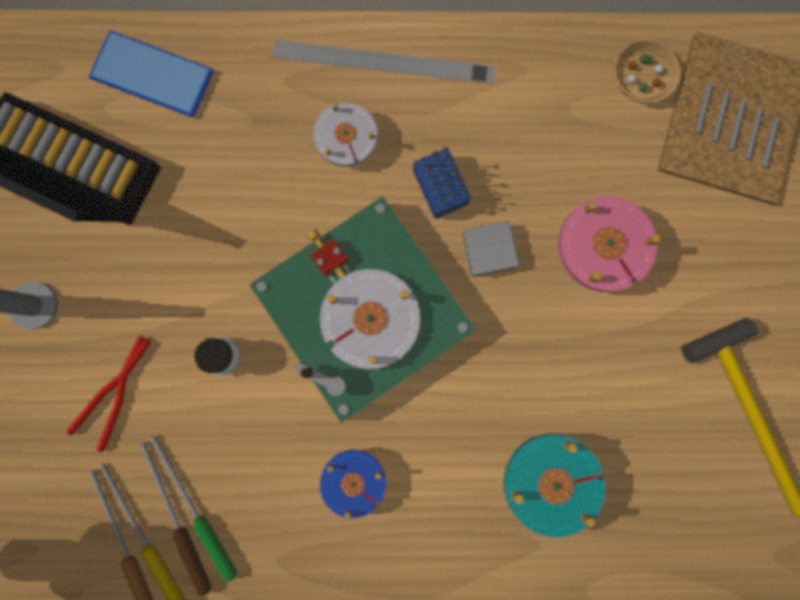

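View pics/s0b.png

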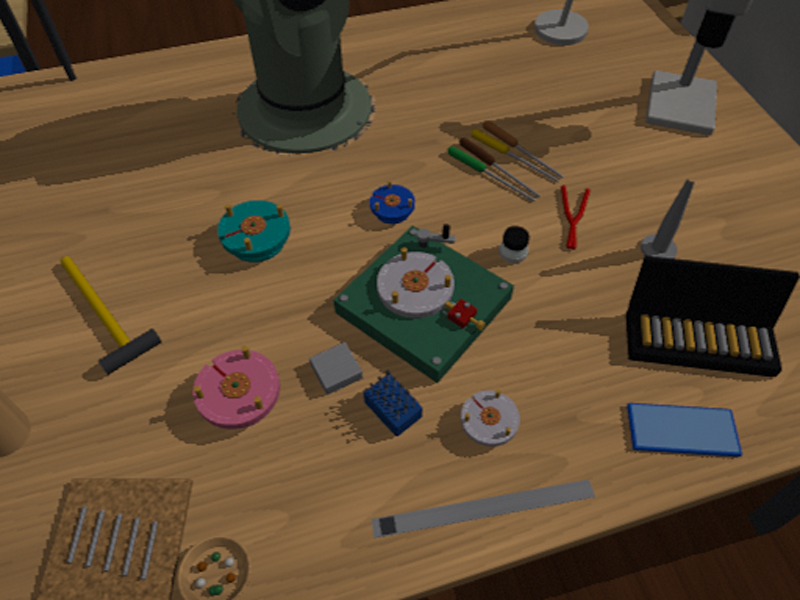

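The top view shows the grey plate at about (370,318) on the green stand. The red block is at (330,257), the notch line ends near (335,341), the clamp pivot is at about (335,387) and the knob at (306,372). The steel block is at (490,248), the burr stand at (441,183) and the jar at (213,355). Next I'll enlarge this area.

```bash
python3 - <<'E'
from h import *
im=cv2.imread('pics/t0.png')[115:280,150:315]
cv2.imwrite('pics/c0.png',cv2.resize(im,(594,594),interpolation=cv2.INTER_CUBIC))
E
```

```text
(no output)
```

View pics/c0.png

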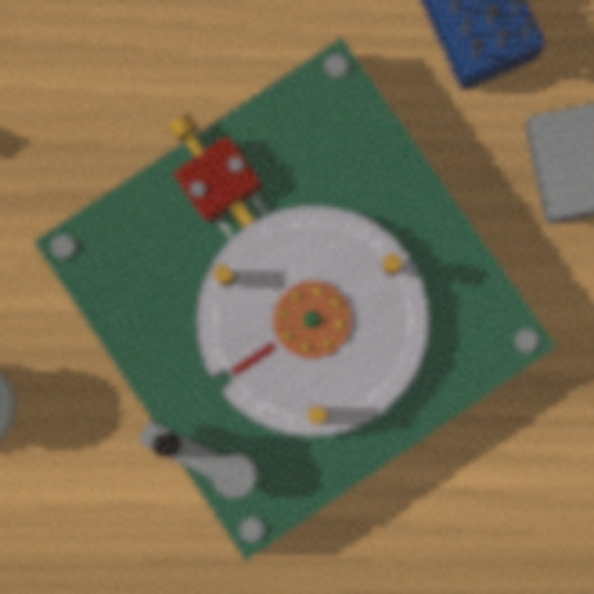

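The crop shows the notch at about (217,377), posts at (225,273), (393,262) and (318,413), the red block at (218,178), the knob at (167,443) and the pivot at (234,476).

```bash
cat >> h.py <<'E'
def cr(u,v,z,f='t0'): return ray(f,150+u/3.6-.36,115+v/3.6-.36,z)
E
python3 - <<'E'
from h import *
P=dict(C=(313,319,.058),p1=(225,273,.072),p2=(393,262,.072),p3=(318,413,.072),notch=(217,377,.05),pivot=(234,476,.062),knob=(167,443,.086),block=(218,178,.052))
W={k:cr(*v)[:2]for k,v in P.items()}
for c in [(342,38),(38,240),(555,345),(246,560)]: W[str(c)]=cr(*c,.036)[:2]
pc=(W['p1']+W['p2']+W['p3'])/3
for k,w in W.items():
    d=w-pc; print(k,(w*1000).round(1),'r',round(np.hypot(*d)*1000,1),'ang',round(np.degrees(np.arctan2(d[1],d[0])),1))
print('postcentre',pc*1000)
print('corner mid',np.mean([W[k]for k in W if k[0]=='('],axis=0)*1000)
k=W['knob']-W['pivot'];print(np.hypot(*k),np.degrees(np.arctan2(k[1],k[0])))
E
```

```text
C [529.   65.1] r 0.6 ang 174.0
p1 [551.5 109.3] r 49.4 ang 63.7
p2 [556.9  23.8] r 49.5 ang -56.5
p3 [480.4  62. ] r 49.3 ang -176.5
notch [499.4 115.4] r 58.7 ang 120.9
pivot [448.7 105. ] r 90.3 ang 153.7
knob [466.  135.7] r 95.1 ang 132.0
block [604.2 115.4] r 90.0 ang 34.1
(342, 38) [684.4  50.2] r 155.6 ang -5.5
(38, 240) [573.6 213.3] r 154.7 ang 73.5
(555, 345) [516.2 -63.6] r 129.3 ang -95.9
(246, 560) [403.8 101. ] r 130.8 ang 164.0
postcentre [529.59882589  64.99342454]
corner mid [544.51911509  75.22542298]
0.03516764950122516 60.59350113934151
```

Axis is about (529.5, 65) mm and stand yaw about 34°. The notch is about 90° counter-clockwise of the mark, so the plate goes clockwise. I'll push the post at -56° from its counter-clockwise side, since that side is clear of the clamp. First I'll move over there with the fingers shut.

```bash
python3 -m crank '{"travel":[[2,3,0],[4,6.4,0],[6.2,9.6,0],[8.4,12.8,0],[10.4,16,0]],"turn":[[0,0,0],[0,0,0],[0,0,0],[0,0,0],[0,0,0]],"gripper":[1,1,1,1,1]}' 40
for i in 1 2; do python3 -m crank '{"travel":[[2,3.2,0],[4,6.4,0],[6.2,9.6,0],[8.3,12.8,0],[10.4,16,0]],"turn":[[0,0,0],[0,0,0],[0,0,0],[0,0,0],[0,0,0]],"gripper":[1,1,1,1,1]}'; done
python3 -m crank '{"travel":[[2,3,0],[4,6,0],[6,9.2,0],[8,12.2,0],[10,15.2,0]],"turn":[[0,0,0],[0,0,0],[0,0,0],[0,0,0],[0,0,0]],"gripper":[1,1,1,1,1]}'
python3 - <<'E'
from h import *
print(bot.observe()['qpos'].round(2))
c=np.array([529.5,65.]);d=lambda a:np.array([np.cos(np.radians(a)),np.sin(np.radians(a))])
for th in np.arange(0,101,5): print(th,(c+50*d(-56.5-th)-16*d(-164.4-.6*th)).round(1),'turn',-.6*th)
E
```

```text
clock: 0.6
position: [0.2731, -0.4403, 0.2311]
tool_rot: [-3.141, 0.0, 0.273]
force: [1.2, -0.1, 0.2]
grip_width: 0.0127
finger_force: 0.0
clock: 1.1
position: [0.3769, -0.2804, 0.2312]
tool_rot: [-3.141, 0.0, 0.273]
force: [1.0, -0.3, 0.0]
grip_width: 0.0001
finger_force: 0.0
clock: 1.6
position: [0.4809, -0.1205, 0.2312]
tool_rot: [-3.141, 0.0, 0.273]
force: [0.3, -1.1, 0.4]
grip_width: -0.0002
finger_force: 0.0
clock: 2.1
position: [0.5809, 0.0314, 0.231]
tool_rot: [-3.142, 0.001, 0.273]
force: [0.7, 0.0, -0.7]
grip_width: 0.0002
finger_force: 0.0
[ 0.05  0.46 -0.29  1.71  0.15  0.99 -1.59]
0 [572.5  27.6] turn -0.0
5 [569.   24.5] turn -3.0
10 [565.2  21.8] turn -6.0
15 [561.3  19.4] turn -9.0
20 [557.1  17.4] turn -12.0
25 [552.9  15.7] turn -15.0
30 [548.5  14.4] turn -18.0
35 [544.1  13.5] turn -21.0
40 [539.7  13. ] turn -24.0
45 [535.2  12.8] turn -27.0
50 [530.8  13.1] turn -30.0
55 [526.4  13.7] turn -33.0
60 [522.2  14.7] turn -36.0
65 [518.1  16. ] turn -39.0
70 [514.1  17.7] turn -42.0
75 [510.3  19.7] turn -45.0
80 [506.7  22. ] turn -48.0
85 [503.4  24.6] turn -51.0
90 [500.3  27.5] turn -54.0
95 [497.6  30.6] turn -57.0
100 [495.1  33.9] turn -60.0
```

```bash
for i in 1 2 3 4; do python3 -m crank '{"travel":[[0,0,0],[0,0,0],[0,0,0],[0,0,0],[0,0,0]],"turn":[[0,0,8],[0,0,16],[0,0,24],[0,0,32],[0,0,40]],"gripper":[1,1,1,1,1]}' >/dev/null; done
python3 -m crank '{"travel":[[-0.1,0.2,0],[-0.2,0.4,0],[-0.3,0.6,0],[-0.5,0.8,0],[-0.5,0.8,0]],"turn":[[0,0,8],[0,0,16],[0,0,24],[0,0,32],[0,0,40]],"gripper":[1,1,1,1,1]}'
python3 -m crank '{"travel":[[0,0,-4],[0,0,-8],[0,0,-12],[0,0,-14],[0,0,-15]],"turn":[[0,0,0],[0,0,0],[0,0,0],[0,0,0],[0,0,0]],"gripper":[1,1,1,1,1]}'
python3 -m crank '{"travel":[[0,0,-0.5],[0,0,-1],[0,0,-1.5],[0,0,-2],[0,0,-2.4]],"turn":[[0,0,0],[0,0,0],[0,0,0],[0,0,0],[0,0,0]],"gripper":[1,1,1,1,1]}'
python3 - <<'E'
from h import *
print(bot.observe())
snap('scene','s1'); im=cv2.imread('pics/s1.png')[140:250,200:340]
cv2.imwrite('pics/c1.png',cv2.resize(im,(700,550),interpolation=cv2.INTER_CUBIC))
E
```

```text
clock: 4.6
position: [0.5751, 0.0382, 0.2311]
tool_rot: [3.141, -0.0, -2.514]
force: [0.2, -0.4, -0.5]
grip_width: -0.0001
finger_force: 0.0
clock: 5.1
position: [0.5748, 0.0382, 0.0798]
tool_rot: [3.14, -0.002, -2.52]
force: [0.6, 0.1, 0.7]
grip_width: 0.0001
finger_force: 0.0
clock: 5.6
position: [0.5756, 0.038, 0.0573]
tool_rot: [-3.141, 0.0, -2.52]
force: [0.0, 0.2, -0.2]
grip_width: -0.0001
finger_force: 0.0
{'clock': 5.6, 'qpos': array([ 0.44659015,  0.87054743, -0.92936954,  1.82036452,  0.87596472,
        0.92389033,  1.30138477]), 'qd': array([-0.02660374,  0.05535469,  0.04844985,  0.01336584,  0.06078549,
       -0.05346078, -0.04300118]), 'joint_efforts': array([  0.29734584, -96.93668604, -23.61729205, -22.36963749,
        -0.14990355,   0.14208522,   0.11688947]), 'position': array([0.57558745, 0.03799416, 0.05732194]), 'tool_rot': array([-3.14109447e+00,  3.93208802e-04, -2.51998005e+00]), 'force': array([ 0.04010845,  0.2338238 , -0.17969981]), 'moment': array([ 0.0491562 ,  0.00997867, -0.03971925]), 'finger_force': 0.0, 'grip_width': -6.603648902187633e-05}
```

View pics/c1.png

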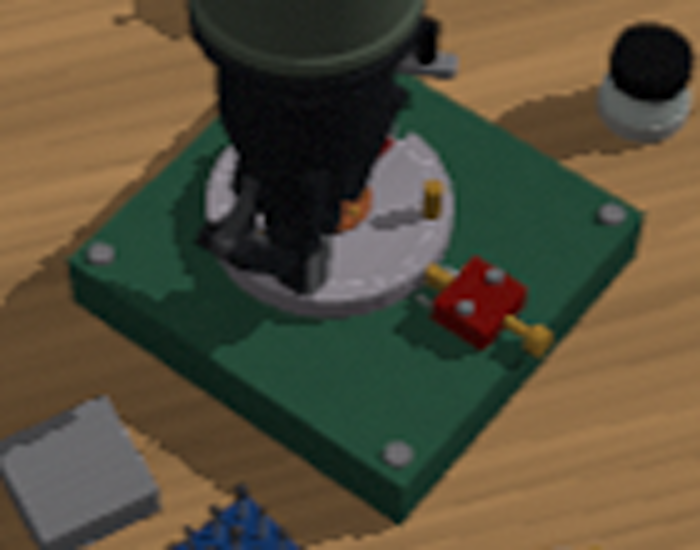

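The fingers are down on the plate, just counter-clockwise of the post, with nothing touching. Next I'll work out the arc shifts.

```bash
python3 - <<'E'
from h import *
f=lambda a:np.array([529.5+53*np.cos(np.radians(a)),65+53*np.sin(np.radians(a))])
for k in range(5):
    a=-30.4-15*k; print(k,[list(((f(a-3*i)-f(a))/10).round(2)) for i in range(1,6)])
a=-30.4-75; print(list(((f(a-2*i)-f(a))/10).round(2)) for i in range(1,6)) if 0 else print([list(((f(a-2*i)-f(a))/10).round(2)) for i in range(1,6)])
for a in (-115.4,-120.4,-125.4,-130.4): print(a,[list(((f(a-.6*i)-f(a))/10).round(2)) for i in range(1,6)])
E
```

```text
0 [[np.float64(-0.15), np.float64(-0.24)], [np.float64(-0.31), np.float64(-0.46)], [np.float64(-0.48), np.float64(-0.68)], [np.float64(-0.66), np.float64(-0.89)], [np.float64(-0.85), np.float64(-1.09)]]
1 [[np.float64(-0.2), np.float64(-0.19)], [np.float64(-0.41), np.float64(-0.37)], [np.float64(-0.64), np.float64(-0.54)], [np.float64(-0.87), np.float64(-0.69)], [np.float64(-1.1), np.float64(-0.83)]]
2 [[np.float64(-0.24), np.float64(-0.13)], [np.float64(-0.5), np.float64(-0.25)], [np.float64(-0.75), np.float64(-0.35)], [np.float64(-1.02), np.float64(-0.44)], [np.float64(-1.28), np.float64(-0.52)]]
3 [[np.float64(-0.27), np.float64(-0.06)], [np.float64(-0.54), np.float64(-0.11)], [np.float64(-0.82), np.float64(-0.15)], [np.float64(-1.1), np.float64(-0.17)], [np.float64(-1.37), np.float64(-0.17)]]
4 [[np.float64(-0.28), np.float64(0.01)], [np.float64(-0.55), np.float64(0.03)], [np.float64(-0.83), np.float64(0.07)], [np.float64(-1.1), np.float64(0.12)], [np.float64(-1.37), np.float64(0.19)]]
[[np.float64(-0.18), np.float64(0.05)], [np.float64(-0.35), np.float64(0.11)], [np.float64(-0.5
[... 206 characters left out ...]
p.float64(0.07)], [np.float64(-0.2), np.float64(0.1)], [np.float64(-0.25), np.float64(0.13)]]
-120.4 [[np.float64(-0.05), np.float64(0.03)], [np.float64(-0.1), np.float64(0.06)], [np.float64(-0.14), np.float64(0.09)], [np.float64(-0.19), np.float64(0.12)], [np.float64(-0.24), np.float64(0.15)]]
-125.4 [[np.float64(-0.05), np.float64(0.03)], [np.float64(-0.09), np.float64(0.07)], [np.float64(-0.13), np.float64(0.1)], [np.float64(-0.18), np.float64(0.13)], [np.float64(-0.22), np.float64(0.17)]]
-130.4 [[np.float64(-0.04), np.float64(0.04)], [np.float64(-0.08), np.float64(0.07)], [np.float64(-0.13), np.float64(0.11)], [np.float64(-0.17), np.float64(0.15)], [np.float64(-0.21), np.float64(0.19)]]
```

```bash
python3 -m crank '{"travel":[[-0.15,-0.24,0],[-0.31,-0.46,0],[-0.48,-0.68,0],[-0.66,-0.89,0],[-0.85,-1.09,0]],"turn":[[0,0,-3],[0,0,-6],[0,0,-9],[0,0,-12],[0,0,-15]],"gripper":[1,1,1,1,1]}'
python3 -c "
from h import *
print(bot.observe()['force'],bot.observe()['moment'])"
```

```text
clock: 6.15
position: [0.5673, 0.0274, 0.0576]
tool_rot: [3.141, 0.001, -2.784]
force: [1.6, 1.3, -0.8]
grip_width: 0.0
finger_force: 1.1
[ 1.57990987  1.26108049 -0.8257684 ] [ 0.1773741  -0.48286081  0.00654244]
```

```bash
python3 -m crank '{"travel":[[-0.2,-0.19,0],[-0.41,-0.37,0],[-0.64,-0.54,0],[-0.87,-0.69,0],[-1.1,-0.83,0]],"turn":[[0,0,-3],[0,0,-6],[0,0,-9],[0,0,-12],[0,0,-15]],"gripper":[1,1,1,1,1]}'
```

```text
clock: 6.65
position: [0.5563, 0.019, 0.0576]
tool_rot: [3.141, 0.001, -3.046]
force: [2.5, 1.0, -1.9]
grip_width: 0.0002
finger_force: 1.2
```

Contact is at about 3 N, as expected, so I'll carry on.

```bash
python3 -m crank '{"travel":[[-0.24,-0.13,0],[-0.5,-0.25,0],[-0.75,-0.35,0],[-1.02,-0.44,0],[-1.28,-0.52,0]],"turn":[[0,0,-3],[0,0,-6],[0,0,-9],[0,0,-12],[0,0,-15]],"gripper":[1,1,1,1,1]}'
python3 -m crank '{"travel":[[-0.27,-0.06,0],[-0.54,-0.11,0],[-0.82,-0.15,0],[-1.1,-0.17,0],[-1.37,-0.17,0]],"turn":[[0,0,-3],[0,0,-6],[0,0,-9],[0,0,-12],[0,0,-15]],"gripper":[1,1,1,1,1]}'
python3 -m crank '{"travel":[[-0.28,0.01,0],[-0.55,0.03,0],[-0.83,0.07,0],[-1.1,0.12,0],[-1.37,0.19,0]],"turn":[[0,0,-3],[0,0,-6],[0,0,-9],[0,0,-12],[0,0,-15]],"gripper":[1,1,1,1,1]}'
python3 - <<'E'
from h import *
snap('top','t2'); im=cv2.imread('pics/t2.png')[115:280,150:315]
snap('scene','s2'); i2=cv2.imread('pics/s2.png')[140:250,200:340]
cv2.imwrite('pics/c2.png',np.hstack([cv2.resize(im,(400,400),interpolation=2),cv2.resize(i2,(400,400),interpolation=2)]))
E
```

```text
clock: 7.15
position: [0.5435, 0.0136, 0.0576]
tool_rot: [3.141, 0.001, 2.976]
force: [2.2, -0.6, -1.3]
grip_width: -0.0001
finger_force: 1.4
clock: 7.65
position: [0.5297, 0.0117, 0.0575]
tool_rot: [3.142, 0.001, 2.714]
force: [1.9, -2.0, -1.0]
grip_width: -0.0001
finger_force: 1.4
clock: 8.15
position: [0.5159, 0.0135, 0.0575]
tool_rot: [3.142, 0.001, 2.452]
force: [1.9, -3.0, -0.0]
grip_width: 0.0
finger_force: 1.6
```

View pics/c2.png

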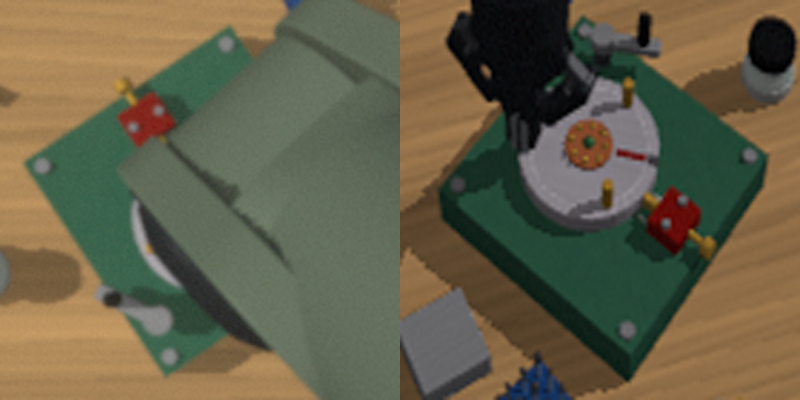

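The left half of the picture is blocked by the arm. The right half shows the notch at about (655,160), short of the pawl at (655,200).

```bash
python3 - <<'E'
from h import *
w=ray('s2',200+255/2.857,140+160/3.636,.05)[:2]*1000-[529.5,65];print(np.hypot(*w),np.degrees(np.arctan2(w[1],w[0])))
w=ray('s2',200+189/2.857,140+144/3.636,.058)[:2]*1000;print(w)
E
python3 -m crank '{"travel":[[-0.18,0.05,0],[-0.35,0.11,0],[-0.53,0.18,0],[-0.7,0.25,0],[-0.87,0.32,0]],"turn":[[0,0,-2],[0,0,-4],[0,0,-6],[0,0,-8],[0,0,-10]],"gripper":[1,1,1,1,1]}'
python3 -m crank '{"travel":[[-0.05,0.02,0],[-0.1,0.05,0],[-0.15,0.07,0],[-0.2,0.1,0],[-0.25,0.13,0]],"turn":[[0,0,-0.6],[0,0,-1.2],[0,0,-1.8],[0,0,-2.4],[0,0,-3]],"gripper":[1,1,1,1,1]}'
```

```text
59.87081400839155 61.21848696314767
[534.77088826  66.01761666]
clock: 8.75
position: [0.5072, 0.0168, 0.0574]
tool_rot: [3.142, 0.001, 2.28]
force: [1.5, -3.7, 1.8]
grip_width: 0.0002
finger_force: 1.6
clock: 9.25
position: [0.5044, 0.0184, 0.0573]
tool_rot: [-3.142, -0.0, 2.227]
force: [1.0, -3.9, 0.7]
grip_width: -0.0003
finger_force: 1.3
```

```bash
python3 -m crank '{"travel":[[-0.05,0.03,0],[-0.1,0.06,0],[-0.15,0.08,0],[-0.2,0.11,0],[-0.24,0.14,0]],"turn":[[0,0,-0.6],[0,0,-1.2],[0,0,-1.8],[0,0,-2.4],[0,0,-3]],"gripper":[1,1,1,1,1]}'
```

```text
clock: 9.75
position: [0.502, 0.0198, 0.0573]
tool_rot: [-3.141, 0.0, 2.174]
force: [0.1, -3.4, -0.5]
grip_width: 0.0001
finger_force: 1.4
```

```bash
python3 -m crank '{"travel":[[-0.05,0.03,0],[-0.1,0.06,0],[-0.14,0.09,0],[-0.19,0.12,0],[-0.23,0.15,0]],"turn":[[0,0,-0.6],[0,0,-1.2],[0,0,-1.8],[0,0,-2.4],[0,0,-3]],"gripper":[1,1,1,1,1]}'
```

```text
clock: 10.25
position: [0.4997, 0.0213, 0.0573]
tool_rot: [-3.141, -0.0, 2.122]
force: [0.0, -3.5, 0.6]
grip_width: 0.0
finger_force: 1.5
```

```bash
python3 -m crank '{"travel":[[-0.03,0.02,0],[-0.06,0.05,0],[-0.09,0.07,0],[-0.12,0.09,0],[-0.15,0.11,0]],"turn":[[0,0,-0.4],[0,0,-0.8],[0,0,-1.2],[0,0,-1.6],[0,0,-2]],"gripper":[1,1,1,1,1]}'
```

```text
clock: 10.75
position: [0.4982, 0.0224, 0.0573]
tool_rot: [-3.142, 0.0, 2.087]
force: [0.2, -3.8, -0.1]
grip_width: -0.0003
finger_force: 1.5
```

```bash
python3 -m crank '{"travel":[[-0.02,0.02,0],[-0.05,0.04,0],[-0.07,0.06,0],[-0.09,0.08,0],[-0.11,0.09,0]],"turn":[[0,0,-0.3],[0,0,-0.6],[0,0,-0.9],[0,0,-1.2],[0,0,-1.5]],"gripper":[1,1,1,1,1]}'
```

```text
clock: 11.25
position: [0.4972, 0.0236, 0.0573]
tool_rot: [3.141, -0.0, 2.062]
force: [-0.7, -0.4, 0.4]
grip_width: 0.0002
finger_force: 0.0
```

```bash
python3 -m crank '{"travel":[[-0.02,0.02,0],[-0.05,0.04,0],[-0.07,0.06,0],[-0.09,0.08,0],[-0.11,0.09,0]],"turn":[[0,0,-0.3],[0,0,-0.6],[0,0,-0.9],[0,0,-1.2],[0,0,-1.5]],"gripper":[1,1,1,1,1]}'
python3 - <<'E'
from h import *
snap('scene','s3'); i2=cv2.imread('pics/s3.png')[140:250,220:330]
cv2.imwrite('pics/c3.png',cv2.resize(i2,(594,594),interpolation=2))
E
```

```text
clock: 11.75
position: [0.496, 0.0242, 0.0573]
tool_rot: [-3.142, 0.0, 2.035]
force: [0.2, -0.3, -0.2]
grip_width: 0.0002
finger_force: 0.0
```

View pics/c3.png

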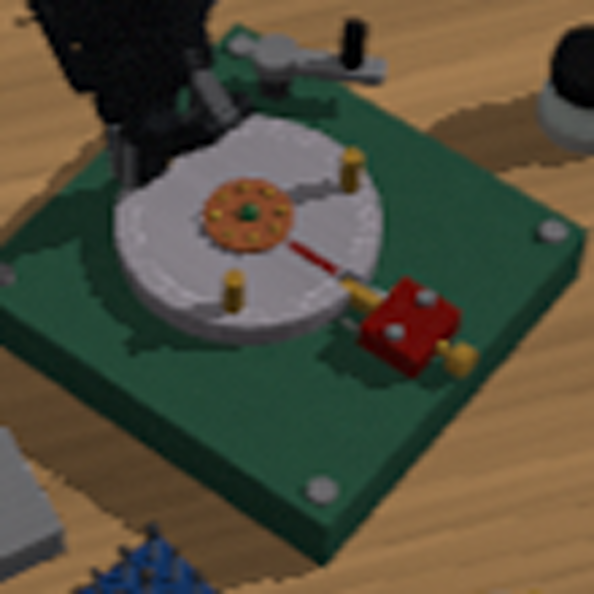

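The force dropped to zero as the pawl snapped in. In the picture the pawl nose at (350,290) sits in the notch at the end of the red line, and its tail at (460,360) has moved in towards the block. Next: back off, lift, and move to the counter-clockwise side of the clamp knob.

```bash
python3 -m crank '{"travel":[[0.2,-0.15,0],[0.4,-0.3,0],[0.4,-0.3,2],[0.4,-0.3,5],[0.4,-0.3,8]],"turn":[[0,0,0],[0,0,0],[0,0,0],[0,0,0],[0,0,0]],"gripper":[1,1,1,1,1]}'
python3 -m crank '{"travel":[[-1,2.4,0],[-2.1,4.9,0],[-3.3,7.4,0],[-4.6,9.9,0],[-5.9,12.3,0]],"turn":[[0,0,8],[0,0,16],[0,0,24],[0,0,32],[0,0,40]],"gripper":[1,1,1,1,1]}'
python3 -m crank '{"travel":[[0,0,0],[0,0,0],[0,0,0],[0,0,0],[0,0,0]],"turn":[[0,0,5],[0,0,9],[0,0,9],[0,0,9],[0,0,9]],"gripper":[1,1,1,1,1]}'
python3 - <<'E'
from h import *
print(bot.observe()['qpos'].round(2))
snap('scene','s4'); i2=cv2.imread('pics/s4.png')[120:250,200:330]
cv2.imwrite('pics/c4.png',cv2.resize(i2,(598,598),interpolation=2))
E
```

```text
clock: 12.3
position: [0.4999, 0.0212, 0.1381]
tool_rot: [-3.141, -0.001, 2.036]
force: [0.2, 0.1, 0.0]
grip_width: -0.0002
finger_force: 0.0
clock: 12.8
position: [0.4407, 0.145, 0.1374]
tool_rot: [3.141, 0.0, 2.739]
force: [0.5, -0.1, 0.6]
grip_width: -0.0002
finger_force: 0.0
clock: 13.3
position: [0.4412, 0.1441, 0.1373]
tool_rot: [-3.142, 0.0, 2.889]
force: [-0.1, 0.5, -1.0]
grip_width: 0.0003
finger_force: 0.0
[ 0.23  0.54 -0.88  2.07  0.59  0.8   0.31]
```

View pics/c4.png

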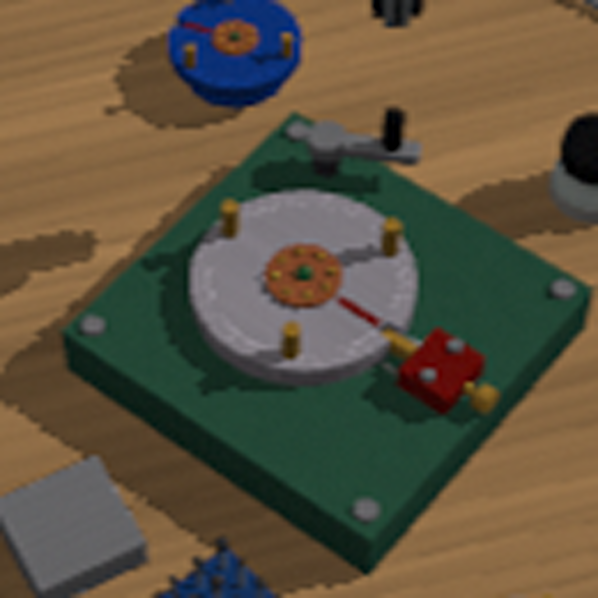

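The pawl is in the notch and the plate is clear. The fingers are above the outer side of the knob, which is at (395,115).

```bash
python3 -m crank '{"travel":[[0,0,-2.5],[0,0,-5],[0,0,-6.2],[0,0,-6.8],[0,0,-7.1]],"turn":[[0,0,0],[0,0,0],[0,0,0],[0,0,0],[0,0,0]],"gripper":[1,1,1,1,1]}'
python3 - <<'E'
from h import *
f=lambda a:np.array([448.7+39.8*np.cos(np.radians(a)),104.8+39.8*np.sin(np.radians(a))])
a=101
for k,s in enumerate([4,4,4,4,2,1,1,1]):
    print(k,a,(f(a)).round(1),str([((f(a-s*i)-f(a))/10).round(2).tolist() for i in range(1,6)])); a-=5*s
E
```

```text
clock: 13.85
position: [0.4412, 0.1444, 0.0663]
tool_rot: [3.142, -0.0, 2.891]
force: [0.3, -0.2, 0.5]
grip_width: -0.0001
finger_force: 0.0
0 101 [441.1 143.9] [[0.27, 0.04], [0.55, 0.07], [0.83, 0.07], [1.11, 0.06], [1.38, 0.02]]
1 81 [454.9 144.1] [[0.27, -0.05], [0.54, -0.12], [0.8, -0.22], [1.06, -0.32], [1.31, -0.45]]
2 61 [468.  139.6] [[0.24, -0.14], [0.47, -0.3], [0.68, -0.48], [0.88, -0.67], [1.07, -0.87]]
3 41 [478.7 130.9] [[0.17, -0.22], [0.33, -0.44], [0.48, -0.68], [0.6, -0.93], [0.71, -1.18]]
4 21 [485.9 119.1] [[0.05, -0.13], [0.09, -0.26], [0.13, -0.4], [0.16, -0.53], [0.19, -0.67]]
5 11 [487.8 112.4] [[0.01, -0.07], [0.02, -0.14], [0.03, -0.21], [0.04, -0.27], [0.05, -0.34]]
6 6 [488.3 109. ] [[0.01, -0.07], [0.01, -0.14], [0.02, -0.21], [0.02, -0.28], [0.02, -0.35]]
7 1 [488.5 105.5] [[0.0, -0.07], [0.0, -0.14], [-0.0, -0.21], [-0.0, -0.28], [-0.01, -0.35]]
```

```bash
python3 -m crank '{"travel":[[0.27,0.04,0],[0.55,0.07,0],[0.83,0.07,0],[1.11,0.06,0],[1.38,0.02,0]],"turn":[[0,0,-4],[0,0,-8],[0,0,-12],[0,0,-16],[0,0,-20]],"gripper":[1,1,1,1,1]}'
python3 -m crank '{"travel":[[0.27,-0.05,0],[0.54,-0.12,0],[0.8,-0.22,0],[1.06,-0.32,0],[1.31,-0.45,0]],"turn":[[0,0,-4],[0,0,-8],[0,0,-12],[0,0,-16],[0,0,-20]],"gripper":[1,1,1,1,1]}'
```

```text
clock: 14.35
position: [0.4552, 0.1446, 0.067]
tool_rot: [3.141, 0.0, 2.539]
force: [-2.6, 0.6, -0.5]
grip_width: -0.0001
finger_force: 1.0
clock: 14.85
position: [0.4683, 0.1402, 0.0671]
tool_rot: [3.141, -0.0, 2.19]
force: [-0.4, 1.3, -0.2]
grip_width: 0.0001
finger_force: 1.0
```

```bash
python3 -m crank '{"travel":[[0.24,-0.14,0],[0.47,-0.3,0],[0.68,-0.48,0],[0.88,-0.67,0],[1.07,-0.87,0]],"turn":[[0,0,-4],[0,0,-8],[0,0,-12],[0,0,-16],[0,0,-20]],"gripper":[1,1,1,1,1]}'
python3 -m crank '{"travel":[[0.17,-0.22,0],[0.33,-0.44,0],[0.48,-0.68,0],[0.6,-0.93,0],[0.71,-1.18,0]],"turn":[[0,0,-4],[0,0,-8],[0,0,-12],[0,0,-16],[0,0,-20]],"gripper":[1,1,1,1,1]}'
```

```text
clock: 15.35
position: [0.4791, 0.1317, 0.0671]
tool_rot: [3.14, -0.001, 1.841]
force: [-1.3, 2.2, -0.6]
grip_width: -0.0001
finger_force: 1.0
clock: 15.85
position: [0.4862, 0.1199, 0.0672]
tool_rot: [3.14, -0.001, 1.492]
force: [-1.0, 1.8, -0.3]
grip_width: -0.0002
finger_force: 0.9
```

The knob is following at about 2 N. I'll approach the stop slowly.

```bash
python3 -m crank '{"travel":[[0.05,-0.13,0],[0.09,-0.26,0],[0.13,-0.4,0],[0.16,-0.53,0],[0.19,-0.67,0]],"turn":[[0,0,-2],[0,0,-4],[0,0,-6],[0,0,-8],[0,0,-10]],"gripper":[1,1,1,1,1]}'
python3 -m crank '{"travel":[[0.01,-0.07,0],[0.02,-0.14,0],[0.03,-0.21,0],[0.04,-0.27,0],[0.05,-0.34,0]],"turn":[[0,0,-1],[0,0,-2],[0,0,-3],[0,0,-4],[0,0,-5]],"gripper":[1,1,1,1,1]}'
```

```text
clock: 16.35
position: [0.4878, 0.1127, 0.0664]
tool_rot: [3.141, -0.0, 1.318]
force: [0.6, 2.0, 0.4]
grip_width: 0.0002
finger_force: 0.9
clock: 16.85
position: [0.4881, 0.1093, 0.0663]
tool_rot: [-3.141, 0.0, 1.231]
force: [0.5, 1.1, 0.9]
grip_width: 0.0001
finger_force: 0.9
```

```bash
python3 -m crank '{"travel":[[0,-0.04,0],[0.01,-0.08,0],[0.01,-0.12,0],[0.01,-0.16,0],[0.01,-0.2,0]],"turn":[[0,0,-0.6],[0,0,-1.2],[0,0,-1.8],[0,0,-2.4],[0,0,-3]],"gripper":[1,1,1,1,1]}'
```

```text
clock: 17.35
position: [0.4883, 0.1073, 0.0663]
tool_rot: [-3.142, -0.0, 1.18]
force: [0.7, 2.0, 0.6]
grip_width: -0.0001
finger_force: 0.8
```

```bash
python3 -m crank '{"travel":[[0,-0.02,0],[0,-0.04,0],[0,-0.06,0],[0,-0.08,0],[0,-0.1,0]],"turn":[[0,0,-0.3],[0,0,-0.6],[0,0,-0.9],[0,0,-1.2],[0,0,-1.5]],"gripper":[1,1,1,1,1]}'
```

```text
clock: 17.85
position: [0.4883, 0.1063, 0.0663]
tool_rot: [-3.142, 0.0, 1.154]
force: [0.4, 1.7, 0.6]
grip_width: -0.0001
finger_force: 0.8
```

```bash
python3 -m crank '{"travel":[[0,-0.02,0],[0,-0.04,0],[0,-0.06,0],[0,-0.08,0],[0,-0.1,0]],"turn":[[0,0,-0.3],[0,0,-0.6],[0,0,-0.9],[0,0,-1.2],[0,0,-1.5]],"gripper":[1,1,1,1,1]}'
```

```text
clock: 18.35
position: [0.4884, 0.1055, 0.0663]
tool_rot: [3.142, -0.0, 1.128]
force: [1.5, 3.0, -0.6]
grip_width: -0.0003
finger_force: 1.9
```

```bash
python3 -m crank '{"travel":[[0,-0.02,0],[0,-0.04,0],[0,-0.05,0],[0,-0.06,0],[0,-0.07,0]],"turn":[[0,0,0],[0,0,0],[0,0,0],[0,0,0],[0,0,0]],"gripper":[1,1,1,1,1]}'
```

```text
clock: 18.85
position: [0.4884, 0.1054, 0.0664]
tool_rot: [-3.142, -0.001, 1.129]
force: [1.1, 7.6, -1.7]
grip_width: 0.0001
finger_force: 3.4
```

```bash
python3 -m crank '{"travel":[[0,-0.02,0],[0,-0.04,0],[0,-0.05,0],[0,-0.06,0],[0,-0.07,0]],"turn":[[0,0,0],[0,0,0],[0,0,0],[0,0,0],[0,0,0]],"gripper":[1,1,1,1,1]}'
```

```text
clock: 19.35
position: [0.4884, 0.1052, 0.0664]
tool_rot: [-3.141, -0.002, 1.129]
force: [1.8, 9.6, -0.3]
grip_width: 0.0001
finger_force: 4.7
```

The force rises without further movement, so the clamp is at its hard stop. I'll back off, lift and check.

```bash
python3 -m crank '{"travel":[[0,0.15,0],[0.1,0.4,0],[0.2,0.8,0],[0.2,0.8,2],[0.2,0.8,6]],"turn":[[0,0,0],[0,0,0],[0,0,0],[0,0,0],[0,0,0]],"gripper":[1,1,1,1,1]}'
python3 -m crank '{"travel":[[0,0,3],[0,0,7],[0,0,11],[0,0,14],[0,0,14]],"turn":[[0,0,0],[0,0,0],[0,0,0],[0,0,0],[0,0,0]],"gripper":[1,1,1,1,1]}'
python3 -m crank '{"travel":[[0,0,0],[0,0,0],[0,0,0],[0,0,0],[0,0,0]],"turn":[[0,0,0],[0,0,0],[0,0,0],[0,0,0],[0,0,0]],"gripper":[1,1,1,1,1]}'
python3 - <<'E'
from h import *
snap('scene','s5'); i2=cv2.imread('pics/s5.png')[120:250,200:330]
cv2.imwrite('pics/c5.png',cv2.resize(i2,(598,598),interpolation=2))
E
```

```text
clock: 19.85
position: [0.4887, 0.1117, 0.125]
tool_rot: [-3.138, 0.003, 1.128]
force: [0.8, -0.0, -0.1]
grip_width: -0.0003
finger_force: 0.0
clock: 20.35
position: [0.4916, 0.1124, 0.2699]
tool_rot: [3.137, -0.003, 1.128]
force: [0.3, -0.6, -0.3]
grip_width: 0.0002
finger_force: 0.0
clock: 20.85
position: [0.4901, 0.1119, 0.2658]
tool_rot: [-3.141, 0.0, 1.128]
force: [0.5, 0.2, -0.0]
grip_width: 0.0002
finger_force: 0.0
```

View pics/c5.png

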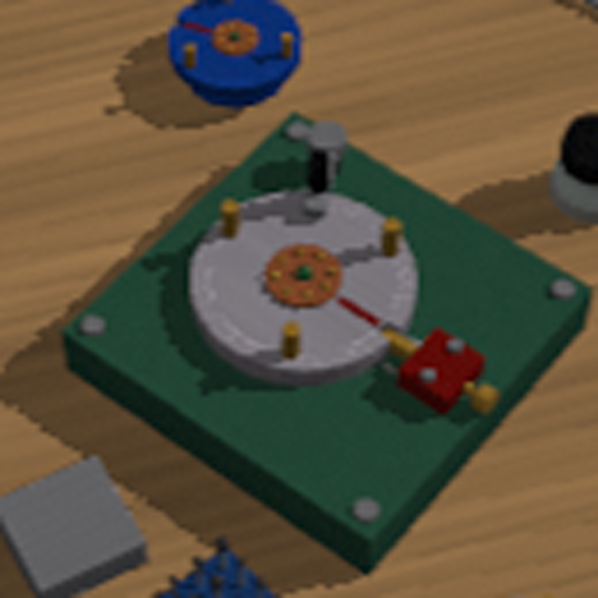

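The clamp arm lies over the rim, with its end at (315,205) pointing at the plate's centre. The pawl is still in the notch at (390,338) and the robot is clear.

```bash
python3 -c "
from workcell import bot
print(bot.job_done())"
```

```text
the job is handed in; nothing more can be done
None
```

The plate is turned until the pawl snapped into its notch, the clamp is swung to its stop, and the arm is clear. The job was handed in at about 21 s; the highest force I read was about 10 N, at the clamp stop, and the judge's verdict was not shown.

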